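# Unlatch a parts tote and hold its spring gate wide open

## Task

Hold the parts tote open for a colleague: pinch its two-tab catches fully together one after the other, first the one on the right and then the one on the left (seen from the gate side; they stay pinched), and with both pinched and the gate still shut take the upright peg on the gate and swing the gate out past the click of its detent. Finish with the gripper still on the peg, holding the gate wide open, roughly square to the tote's front, against its closing spring: do not let go at the end. Leave the solder reel, the side cutters and the tin where they are.

Things in the scene. Friction and masses are not known exactly. Their poses are not given: they have to be found in the camera images.
- tote: Grey parts tote, fixed to the bench, 80 deep x 190 wide x 70 high. Origin on the bench under the middle of its front; x points from the front into the tote, y to the left along the front (seen from the front), z up. A thin aluminium gate covers the front; two pinch catches stand on the aluminium deck (70 above the bench) over it. Catches move 8 per tab; a hook frees the gate after 6.
- catch1_mid (a point): Midpoint of the FIRST, right-hand catch (tote frame x 13, y -55, z 95), fixed to the tote. A catch is two upright steel tabs side by side along tote y, each 5 thick, 16 along x, from the deck (70) to 109 above the bench; 42 over the outside locked (44 at the rim on top), 26 pinched together. They are geared and move in equally; about 5 N pinches them, and they stay where left.
- catch2_mid (a point): Midpoint of the SECOND, left-hand catch (tote frame x 13, y 35, z 95), 90 from the first; the same size and make. A dark interlock nose between its tabs blocks them until the first catch has been pinched fully together, which draws the nose back.
- catch1 (a joint): How far each tab of the first (right-hand) catch is pinched in, m: 0 locked, 0.008 fully pinched together.
- catch2 (a joint): How far each tab of the second (left-hand) catch is pinched in, m: 0 locked, 0.008 fully pinched together.
- gate_hinge (a point): Point on the gate's upright hinge axis (tote frame x -6, y 90, z 60); fixed to the tote.
- peg_mid (a point): Grasp point on the gate's handle: a plain dark round upright peg, diameter 14, from its bracket (34 above the bench) up to 90 above the bench, its axis 39 in front of the gate's face. The point is on that axis, 70 above the bench, 95 from the hinge axis, and turns with the gate.
- solder_spool: Bystander: white reel of solder wire, 49 x 68 x 36, left of the work; leave alone.
- side_cutters: Bystander: side cutters lying flat, 34 x 113 x 10, right of the tote; leave alone.
- flux_tin: Bystander: round tin, 79 across, 24 high, behind the tote; leave alone.
- gate_angle (a joint): Opening angle, rad: 0 shut, 1.65 at the stop. Upright hinge at the gate's left end; the right end swings out to the front (clockwise from above). A spring shuts it (0.3 N m at 1.3 rad); a spring detent resists from about 0.4 to 0.7 rad and is past at 1.0; at most some 9 N at the peg. Let go when past, it falls back onto the detent.
- gate: The gate with its peg: aluminium plate 168 long, 60 high, 6 thick, turning with joint gate_angle; origin on the hinge axis at bench height; its own axes match the tote's when shut.

How it is judged:
By the outcome, as a careful person would: the job done as asked, in the order asked, and still so for the second after the job is handed in, while the arm keeps its last pose, push and grip.
It also fails if it takes over 64 s, if anything falls off the work surface, if the arm or the gripper's body presses on something with over 40 N, if the wrist force passes 120 N, or if a joint passes its speed limit or range.

## Robot

A 6-joint arm with a two-finger parallel gripper is mounted at the origin on a cart in front of the work surface, level with it; the furniture and walls round the work are solid. World frame = base frame: x ahead of the robot, y to its left, z up, the work surface at z = 0. Lengths are in m, angles in degrees, forces in N, time in s.
With the tool pointing down it reaches from about 0.25 to 0.725 m from the base axis. Payload 9.7 kg.
Tool frame: the origin (TCP) lies midway between the tips of the shut fingers; the grasp point (between the pads) lies bot.grasp_offset behind it (bot.grasp_offset is the distance from the TCP to the grasp point, in m); x points along the fingers, y is the direction in which the jaws open and shut, and the axes are right-handed (so a half turn about x gives the same grasp; the last joint's range is limited). The gripper opens to 85 mm and grips with 20 to 120 N. Pads are 22 mm wide; open, the fingers measure 114 mm over their backs; the gripper's body (76 mm by 85 mm) begins 54 mm behind the grasp point. The pads swing forward as they close: fully open they stand 13 mm farther back than shut.
Start: joints at [76.547, 4.979, 10.078, 95.1, 0, 90], TCP at [0.128, 0.535, 0.209] pointing down, gripper open.
Joint ranges: [-179.16, 179.16], [-48.56, 103.87], [-65.8, 70.77], [-126.05, 130.52], [-82.76, 87.17], [-180, 180]. Speed limits (degrees/s): [127.2, 127.2, 147.25, 180, 180, 180].

## Interface

Orientations are given as [roll, pitch, yaw] about the fixed x, y, z axes, in that order (R = Rz(yaw) Ry(pitch) Rx(roll)).
In Python, from workcell import status, camera, bot gives the robot as it stands.
- The arm moves only by the shell command python3 -m jog 'ROWS' [OPENING] [FORCE]. ROWS is text: rows parted by semicolons, each of 4 numbers parted by spaces: the shift along the tool's x, y, z in mm, then the turn about the tool's x in degrees. A call has exactly 8 rows; each row is the pose to reach, as a shift and turn from the pose commanded when the call began, along the tool's axes at that moment; what a row does not reach only later rows make up. A row lasts 1/8 s, in which the tool goes at most 62.5 mm and 10.7 degrees, less where a joint would pass 70% of its speed; a pose out of reach is approached as far as the arm can. A call with a gripper value outside its range is refused whole. OPENING is the opening, from 0 (shut) to 1 (fully open), set as the call begins (- or left out, the last holds). The fingers move at their own pace and stop on an object; FORCE is the grip in N (left out, the last holds). Time passes only in rows, so rows that repeat a pose let the fingers close, or fill a call up. It gives the time, the measured TCP pose, the force and the opening at its end, in the units of the state.
- status.get_obs(): the state, without advancing time (a new reading comes with each control period).
- camera(name): name is "scene" or "top"; returns a dict with "color" (420x560x3 uint8, red, green, blue), "vfov" (degrees; the focal length in pixels is half the picture's height over the tangent of half this angle, whatever the lens; pixels are square), "cx", "cy" (the principal point, pixels), "rvec" (rotation vector, rad) and "tvec" (3), from world to camera coordinates, as OpenCV has them. Camera axes: x right, y down, z forward; pixel columns grow to the right and rows downward; lengths in m; the calibration is good to about 2 mm. A picture is of the moment at which its call begins. There is no depth.
- bot.job_done(): hands the job in, once; it reports no verdict.
The state is a dict: "time": time; "q": joint angles; "qd": joint speeds; "joint_efforts": joint torques, N m; "ee_pos": TCP position; "tcp_rot": TCP orientation; "wrist_force": force on the tool from outside, world axes, zero at the start; "torque": the same for the moment, N m; "opening": finger opening in m.
Only numpy, scipy, OpenCV 4.12 (cv2) and the standard library are available. Lean on these libraries where they do the work, as an engineer would, in place of code of your own. Each camera call takes 0.05 s, during which the arm holds its last target. There are 200 camera calls.

## Working session

There is one attempt and no reset: what is moved stays moved. The work goes in short steps, Python scripts to look and compute and a shell command to move; the robot and the scene stay as the last step left them, time stands still between calls to the robot, and variables do not carry over. Pictures are saved under pics/ and viewed, about 8 in all and at most 12, crops included, and the job is handed in when it is done.

```bash
mkdir -p pics
python3 - <<'E'
from workcell import status,camera,bot
import cv2
for n in("scene","top"):
    c=camera(n);cv2.imwrite(f"pics/{n}0.png",c["color"][...,::-1]);print({k:v for k,v in c.items() if k!="color"})
o=status.get_obs();print(o,bot.grasp_offset)
E
```

```text
{'vfov': 51.441295676476216, 'cx': 281.82002132860765, 'cy': 206.7430160137131, 'rvec': array([ 2.00617076, -0.44166801,  0.2682455 ]), 'tvec': array([-0.60479283,  0.06663488,  1.04553355])}
{'vfov': 48.22305604190278, 'cx': 280.8078062836833, 'cy': 205.66112729945735, 'rvec': array([ 2.01119111, -2.18418537,  0.25291417]), 'tvec': array([-0.27441658,  0.57743156,  1.21720963])}
{'time': 0.1, 'q': array([ 7.65470450e+01,  5.00751691e+00,  1.00409959e+01,  9.50995981e+01,
       -3.06415877e-04,  9.00006266e+01]), 'qd': array([ 0.04569501, -0.09020269,  0.21119356, -0.16828512, -0.07465921,
       -0.01721076]), 'joint_efforts': array([-1.09532288e-03, -5.21565950e+01,  4.65651512e+01,  1.59829692e-02,
       -1.72221394e-06, -7.05282062e-06]), 'ee_pos': array([0.12790617, 0.53469421, 0.20837605]), 'tcp_rot': array([ -89.73384924,   89.93388026, -103.18743059]), 'wrist_force': array([0.51485447, 0.38211923, 0.35202592]), 'torque': array([-0.0144199 , -0.02216474,  0.01523524]), 'opening': 0.08549837941635237} 0.0187
```

View pics/scene0.png

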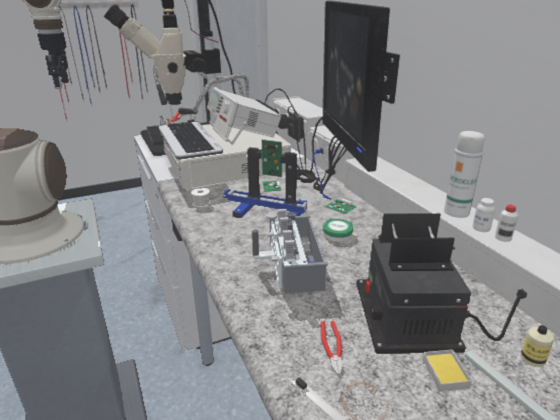

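View pics/top0.png

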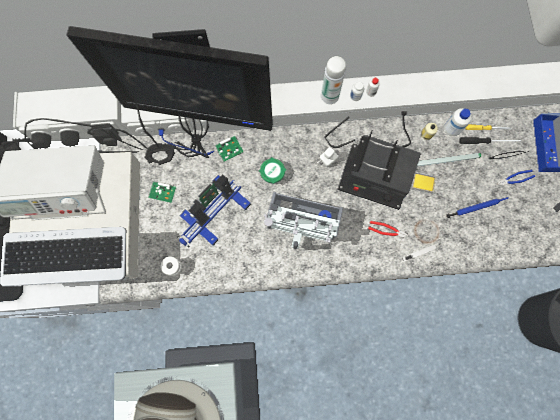

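Scene view: the tote is at about (295,250), with the peg at (255,243). Top view: the tote spans (268,195)–(340,245), the peg is near (296,243), and the reel is at (170,265). Next I'll enlarge the tote in both views.

```bash
cat > h.py <<'E'
import numpy as np,cv2
from workcell import status,camera,bot
def K(c):
    f=c["color"].shape[0]/2/np.tan(np.radians(c["vfov"]/2));return np.array([[f,0,c["cx"]],[0,f,c["cy"]],[0,0,1.]])
def proj(c,P): return cv2.projectPoints(np.array(P,float).reshape(-1,3),c["rvec"],c["tvec"],K(c),None)[0].reshape(-1,2)
def ray(c,uv,z):
    R=cv2.Rodrigues(c["rvec"])[0];C=-R.T@c["tvec"];d=R.T@np.linalg.inv(K(c))@[uv[0],uv[1],1];return C+d*(z-C[2])/d[2]
def crop(c,u,v,w,h,s,name): cv2.imwrite(name,cv2.resize(c["color"][v:v+h,u:u+w,::-1],None,fx=s,fy=s,interpolation=cv2.INTER_CUBIC))
E
python3 - <<'E'
from h import *
t=camera("top");s=camera("scene")
crop(t,255,180,100,75,8,"pics/t1.png");crop(s,235,205,100,90,6,"pics/s1.png")
for uv in[(268,195),(340,205),(296,243),(170,265)]:print(ray(t,uv,.07))
E
```

```text
[ 0.5851904  -0.28838125  0.07      ]
[ 0.5407184  -0.48227243  0.07      ]
[ 0.44631786 -0.35315113  0.07      ]
[ 0.41521478 -0.01457575  0.07      ]
```

View pics/t1.png

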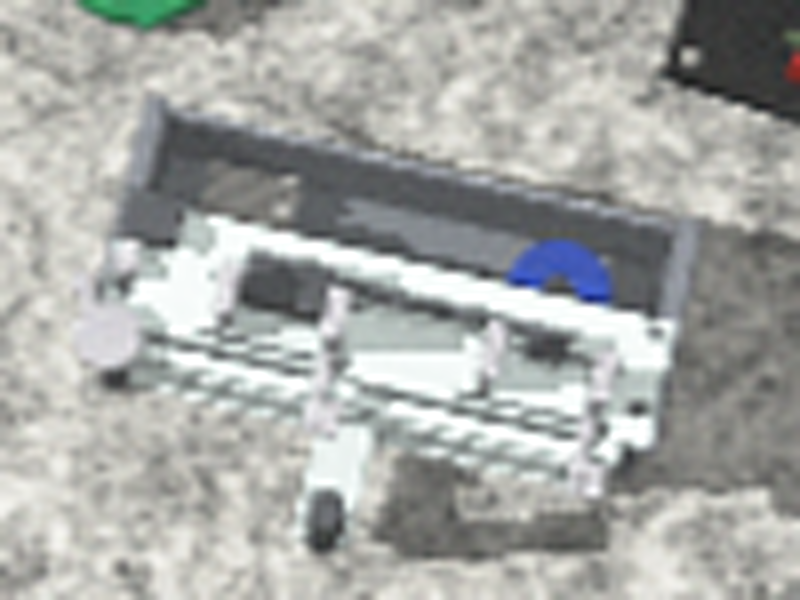

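View pics/s1.png

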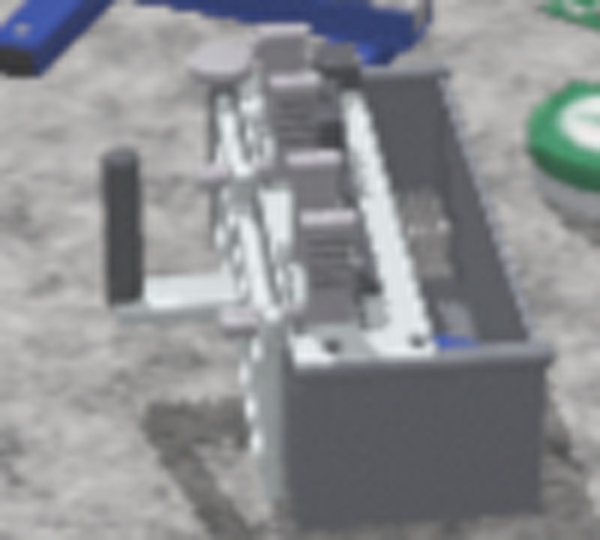

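Top crop: the peg top is at crop (325,497), the catch tabs at about (235,265), (337,300), (493,335) and (605,365), and the back rim corners at (152,97) and (695,222). In the scene crop the peg top is at (121,155) and the right-hand back corner at (552,350). I'll cast rays and fit the pose rigidly.

Run:
```python
from h import *
t=camera("top");s=camera("scene")
T=lambda u,v:(255+(u+.5)/8-.5,180+(v+.5)/8-.5); S=lambda u,v:(235+(u+.5)/6-.5,205+(v+.5)/6-.5)
pts=[("t BL",t,T(152,97),(.08,.095,.07)),("t BR",t,T(695,222),(.08,-.095,.07)),("t peg",t,T(324,500),(-.048,.005,.09)),
("s BL",s,S(450,68),(.08,.095,.07)),("s BR",s,S(552,350),(.08,-.095,.07)),("s peg",s,S(121,155),(-.048,.005,.09)),
("s FRb",s,S(285,525),(0,-.095,0)),("s BRb",s,S(540,512),(.08,-.095,0))]
W=np.array([ray(c,uv,p[2])[:2] for _,c,uv,p in pts]);L=np.array([p[:2] for *_,p in pts])
def fit(L,W):
    l=L-L.mean(0);w=W-W.mean(0);a=np.arctan2((l[:,0]*w[:,1]-l[:,1]*w[:,0]).sum(),(l*w).sum())
    R=np.array([[np.cos(a),-np.sin(a)],[np.sin(a),np.cos(a)]]);return a,R,W.mean(0)-R@L.mean(0)
for sel in(slice(0,3),slice(3,8),slice(0,8)):
    a,R,o=fit(L[sel],W[sel]);print(np.degrees(a),o)
for p,w,l in zip(pts,W,L):print(p[0],w,((w-o)@R-l)*1000)
w3=lambda p:np.r_[R@np.array(p[:2])+o,p[2]]
for n,p in dict(c1=(.013,-.055,.095),c2=(.013,.035,.095),hinge=(-.006,.09,.06),peg=(-.048,.005,.07)).items():print(n,w3(p),np.hypot(*w3(p)[:2]))
# overlay tab top corners
for c,n,(u,v,wd,h,sc) in((t,"t2",(255,180,100,75,8)),(s,"s2",(235,205,100,90,6))):
    im=cv2.resize(c["color"][v:v+h,u:u+wd,::-1],None,fx=sc,fy=sc,interpolation=cv2.INTER_CUBIC)
    for yc in(-.055,.035):
        for sg in(-1,1):
            q=proj(c,[w3((.013+dx,yc+sg*y,.109)) for dx,y in((-.008,.022),(.008,.022),(.008,.016),(-.008,.016))])
            cv2.polylines(im,[(((q-[u,v]+.5)*sc).astype(int))],True,(0,0,255),1)
    for P in((0,.095,.07),(0,-.095,.07),(.08,.095,.07),(.08,-.095,.07),(-.048,.005,.09),(-.006,.09,.07),(0,-.095,0)):
        q=proj(c,w3(P))[0];cv2.circle(im,tuple(int(k) for k in ((q-[u,v]+.5)*sc)),3,(0,200,0),1)
    cv2.imwrite(f"pics/{n}.png",im)
a_=cv2.imread("pics/t2.png")[:, :800];b=cv2.imread("pics/s2.png")
```

```text
-18.322511538516746 [ 0.4884353  -0.36981055]
-18.874466651734824 [ 0.48700334 -0.37173262]
-18.70290071484136 [ 0.4874772  -0.37096812]
t BL [ 0.59331732 -0.30434975] [-1.11078312  2.03931827]
t BR [ 0.53394219 -0.48545845] [0.72393882 1.45495496]
t peg [ 0.44594004 -0.35008588] [1.96012473 1.46018746]
s BL [ 0.59005549 -0.31388144] [-1.14392107 -8.03498374]
s BR [ 0.53167599 -0.49105098] [ 0.37070942 -4.56894404]
s peg [ 0.44226241 -0.35444383] [-0.12587311 -3.84690738]
s FRb [ 0.45721117 -0.4537537 ] [-2.12170033  6.8808598 ]
s BRb [ 0.53564102 -0.4826968 ] [1.44750467 4.61551467]
c1 [ 0.48215437 -0.42723239  0.095     ] 0.6442052082368763
c2 [ 0.51101386 -0.34198492  0.095     ] 0.6148892981916918
hinge [ 0.51065352 -0.28379669  0.06      ] 0.5842153557001041
peg [ 0.44361519 -0.35084043  0.07      ] 0.5655823927450601
```

View pics/t2.png

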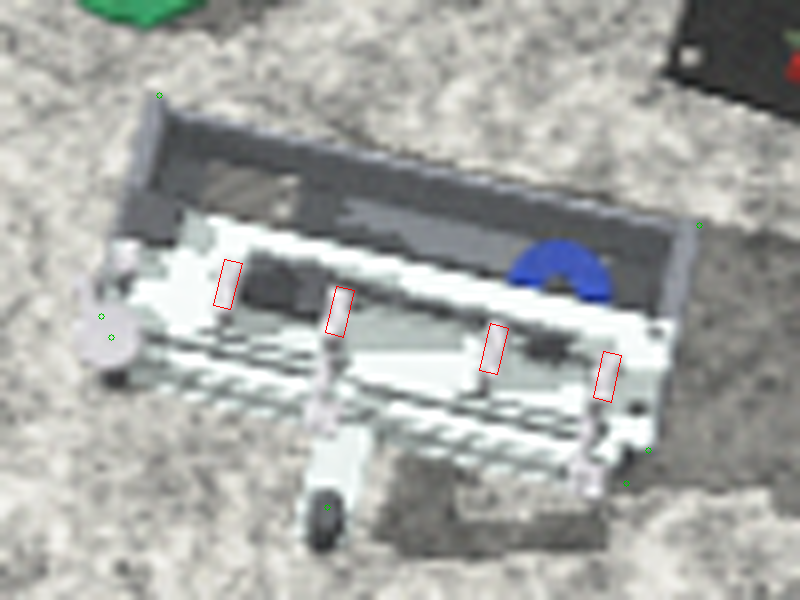

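View pics/s2.png

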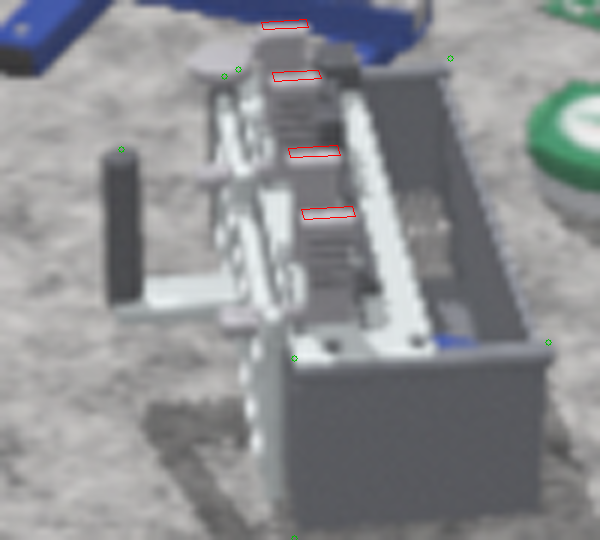

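```bash
cat >> h.py <<'E'
from scipy.spatial.transform import Rotation as Ro
O=np.array([.4878,-.3707]);YAW=-18.6
RT=Ro.from_euler('z',YAW,degrees=True).as_matrix()
def w3(p): p=np.array(p,float);return np.r_[RT[:2,:2]@p[:2]+O,p[2]]
def tool():
    o=status.get_obs();return o,Ro.from_euler('xyz',o["tcp_rot"],degrees=True).as_matrix()
def to(p_tote,name="",base=None):
    """shift in tool axes (mm) from measured TCP so that TCP is at tote-frame p"""
    o,R=tool();print(name,"tool shift",np.round(R.T@(w3(p_tote)-o["ee_pos"])*1000,1))
def rep():
    o,R=tool();y=R[:,1]; p=RT.T@(o["ee_pos"]-np.r_[O,0])
    print("t",round(o["time"],2),"TCP tote mm",np.round(p*1000,1),"tool y angle in tote",round(np.degrees(np.arctan2(y[1],y[0]))-YAW,1),"q",np.round(o["q"],1),"F",np.round(o["wrist_force"],1),"open",round(o["opening"]*1000,1))
E
python3 - <<'E'
from h import *
rep();o,R=tool();print(np.round(R,3));to((.013,-.055,.2),"c1 above")
t=camera("top");s=camera("scene")
print(proj(s,o["ee_pos"]),proj(t,o["ee_pos"]))
for uv in((190,240),(180,240),(248,205),(205,180)):print(uv,ray(t,uv,.0),ray(t,uv,.1))
E
```

```text
t 0.3 TCP tote mm [-629.9  743.4  208.7] tool y angle in tote 95.1 q [76.5  5.  10.1 95.1  0.  90. ] F [-0.2  0.  -0.2] open 85.4
[[-0.     0.233  0.973]
 [-0.     0.973 -0.233]
 [-1.    -0.    -0.   ]]
c1 above tool shift [   9.1 -852.9  568.7]
[[64.51063661 95.64327853]] [[-90.06828712 408.60291653]]
(190, 240) [ 4.90429250e-01 -5.69984689e-02 -2.22044605e-16] [ 0.47255365 -0.07559198  0.1       ]
(180, 240) [ 0.49277356 -0.02868571  0.        ] [ 0.47471994 -0.0494292   0.1       ]
(248, 205) [ 0.57875207 -0.22781422  0.        ] [ 0.55416949 -0.23343649  0.1       ]
(205, 180) [ 0.66425543 -0.1073347   0.        ] [ 0.63317999 -0.12210582  0.1       ]
```

```bash
R='0 -27 18 0;0 -53 35 0;0 -80 53 0;0 -107 71 0;0 -133 89 0;0 -160 107 0;0 -186 124 0;0 -213 142 0'; python3 -m jog '0 -27 18 0;0 -53 35 0;0 -80 53 0;0 -107 71 0;0 -133 89 0;0 -160 107 0;0 -186 124 0;0 -213 142 0' && python3 -m jog '0 -27 18 0;0 -53 35 0;0 -80 53 0;0 -107 71 0;0 -133 89 0;0 -160 107 0;0 -186 124 0;0 -213 142 0'; python3 -c "
from h import *
rep();to((.013,-.055,.2))"
```

```text
time: 1.4
ee_pos: [0.2167, 0.2938, 0.2091]
tcp_rot: [63.3, 90.0, 49.8]
wrist_force: [0.3, -0.2, 0.2]
opening: 0.0856
time: 2.4
ee_pos: [0.3053, 0.0535, 0.2092]
tcp_rot: [22.7, 90.0, 9.3]
wrist_force: [0.4, 0.2, -0.4]
opening: 0.0852
t 2.4 TCP tote mm [-308.3  343.8  209.2] tool y angle in tote 95.2 q [  9.9 -27.6 -17.3 100.3  -0.   23.4] F [ 0.4  0.2 -0.4] open 85.2
 tool shift [   9.3 -426.1  284.2]
```

```bash
python3 -m jog '0 -27 18 0;0 -53 35 0;0 -80 53 0;0 -107 71 0;0 -133 89 0;0 -160 107 0;0 -186 124 0;0 -213 142 0' 0.75 && python3 -m jog '0 -27 18 0;0 -53 35 0;0 -80 53 0;0 -107 71 0;0 -133 89 1;0 -160 107 2;0 -186 124 3.5;0 -213 142 5.2'; python3 -m jog '0 0 0 0;0 0 0 0;0 0 0 0;0 0 0 0;0 0 0 0;0 0 0 0;0 0 0 0;0 0 0 0'
python3 - <<'E'
from h import *
rep();to((.013,-.055,.2));to((.013,-.055,.078))
t=camera("top");s=camera("scene")
A=cv2.resize(t["color"][165:255,255:355,::-1],(400,360),interpolation=3);B=cv2.resize(s["color"][180:290,220:330,::-1],(400,400),interpolation=3)
cv2.imwrite("pics/m1.png",np.hstack([A,B[:360]]))
E
```

```text
time: 3.4
ee_pos: [0.3938, -0.1867, 0.2091]
tcp_rot: [1.6, 90.0, -11.9]
wrist_force: [0.5, 0.5, -0.3]
opening: 0.0637
time: 4.4
ee_pos: [0.4824, -0.4268, 0.2089]
tcp_rot: [11.8, 90.0, -7.0]
wrist_force: [0.2, 1.0, -0.0]
opening: 0.064
time: 5.4
ee_pos: [0.4821, -0.4259, 0.2089]
tcp_rot: [153.5, 90.0, 134.9]
wrist_force: [0.4, -0.1, -0.2]
opening: 0.064
t 5.4 TCP tote mm [ 12.2 -54.1 208.9] tool y angle in tote 89.9 q [-41.5  18.5  25.9  97.4   0.  -22.8] F [ 0.4 -0.1 -0.2] open 64.0
 tool shift [ 8.9 -0.9  0.8]
 tool shift [130.9  -0.9   0.8]
```

View pics/m1.png

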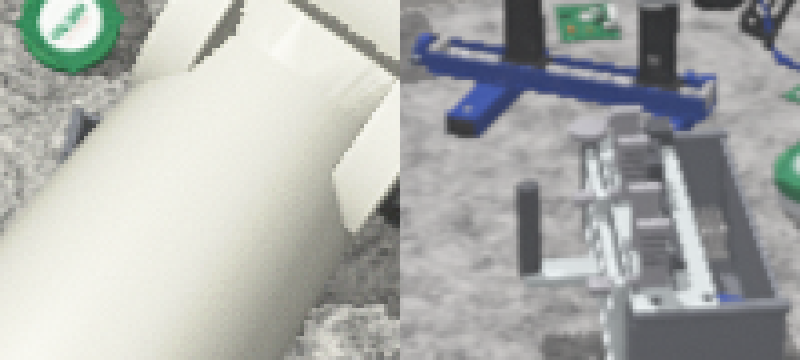

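The arm hides the tote in the top view, and the scene view shows it unmoved (gripper above the crop). I'll descend in stages and watch the force.

```bash
python3 -m jog '12 -1 1 0;24 -1 1 0;36 -1 1 0;48 -1 1 0;60 -1 1 0;70 -1 1 0;78 -1 1 0;80 -1 1 0'
python3 - <<'E'
from h import *
rep();s=camera("scene")
crop(s,220,160,130,120,5,"pics/s3.png")
E
```

```text
time: 6.5
ee_pos: [0.4827, -0.427, 0.1284]
tcp_rot: [156.1, 90.0, 137.5]
wrist_force: [0.3, 1.1, 0.4]
opening: 0.0643
t 6.5 TCP tote mm [ 13.1 -55.  128.4] tool y angle in tote 89.9 q [-41.5  17.3  15.4  88.1   0.  -22.8] F [0.3 1.1 0.4] open 64.3
```

View pics/s3.png

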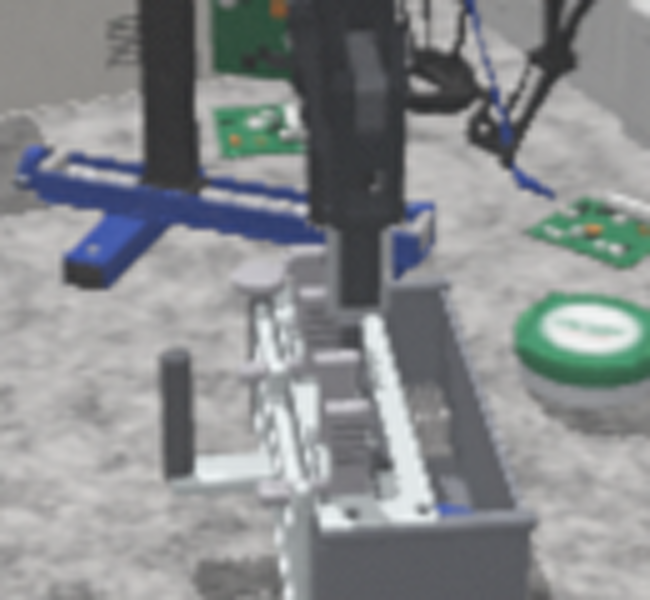

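The near finger's tip is at crop (357,308), so I'll check that against its predicted projection.

Run:
```python
from h import *
s=camera("scene")
for p in((.013,-.090,.128),(.013,-.090,.135),(.013,-.034,.109),(.013,-.076,.109),(.024,-.09,.135),(.002,-.09,.135)):print(p,(proj(s,w3(p))[0]-[220,160]+.5)*5)
```

```text
(0.013, -0.09, 0.128) [355.44424667 379.9574814 ]
(0.013, -0.09, 0.135) [355.59439426 363.29241798]
(0.013, -0.034, 0.109) [337.02383764 348.46252335]
(0.013, -0.076, 0.109) [350.33172879 404.63592024]
(0.024, -0.09, 0.135) [385.75998283 361.59486941]
(0.002, -0.09, 0.135) [325.34845074 364.99448847]
```

The tip sits about 55 crop px higher than predicted. I need to understand why before going lower, so I'll look at a wider view of the gripper.

Run:
```python
from h import *
s=camera("scene");u,v,wd,h,sc=200,20,200,220,2.7
im=cv2.resize(s["color"][v:v+h,u:u+wd,::-1],None,fx=sc,fy=sc,interpolation=3)
o,R=tool()
for d,yy,col in((0,0,(0,0,255)),(0,-.032,(0,255,255)),(0,.032,(0,255,0)),(-.0727,-.042,(255,0,255)),(-.0727,.042,(255,255,0)),(-.15,0,(0,128,255))):
    P=o["ee_pos"]+R@np.array([d,yy,0]);q=(proj(s,P)[0]-[u,v]+.5)*sc;print(d,yy,q.round());cv2.circle(im,tuple(int(k) for k in q),4,col,1)
cv2.imwrite("pics/s4.png",im)
```

```text
0 0 [240. 556.]
0 -0.032 [246. 579.]
0 0.032 [235. 534.]
-0.0727 -0.042 [249. 489.]
-0.0727 0.042 [234. 436.]
-0.15 0 [241. 352.]
```

View pics/s4.png

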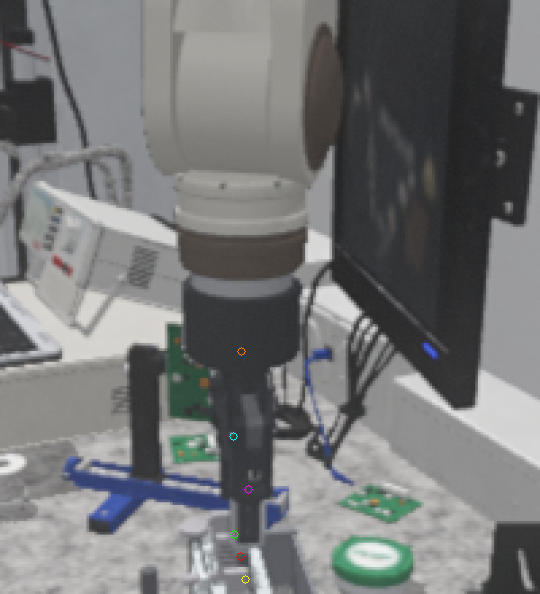

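The gripper is edge-on above catch 1, with its tip at about row 545. It is in the right column but looks higher than the TCP says. Standing higher is the safe direction, so I'll descend in small steps and check the force.

```bash
python3 -m jog '4 0 0 0;8 0 0 0;12 0 0 0;15 0 0 0;18 0 0 0;20 0 0 0;22 0 0 0;22 0 0 0' && python3 -m jog '2 0 0 0;4 0 0 0;6 0 0 0;8 0 0 0;10 0 0 0;12 0 0 0;12 0 0 0;12 0 0 0'
python3 - <<'E'
from h import *
rep();s=camera("scene")
crop(s,220,160,130,120,5,"pics/s5.png")
E
```

```text
time: 7.65
ee_pos: [0.4827, -0.4271, 0.1068]
tcp_rot: [155.2, 90.0, 136.5]
wrist_force: [-0.3, 0.2, -0.4]
opening: 0.0639
time: 8.65
ee_pos: [0.4828, -0.4271, 0.0951]
tcp_rot: [-20.4, 90.0, -39.0]
wrist_force: [0.2, 0.4, 0.5]
opening: 0.0644
t 8.65 TCP tote mm [ 13.3 -55.1  95.1] tool y angle in tote 89.9 q [-41.5  17.3  11.7  84.4   0.  -22.8] F [0.2 0.4 0.5] open 64.4
```

View pics/s5.png

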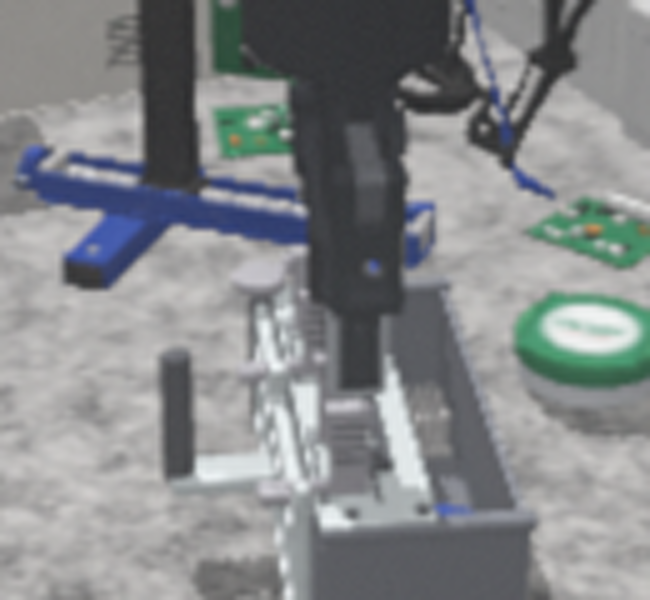

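The near finger is now just above the near tab's rim at crop (350,405), and there is no contact force. I'll descend the last 18 mm and pinch.

```bash
python3 -m jog '2 0 0 0;4 0 0 0;6 0 0 0;8 0 0 0;10 0 0 0;13 0 0 0;16 0 0 0;18 0 0 0' && python3 -c "
from h import *
rep()" && python3 -m jog '0 0 0 0;0 0 0 0;0 0 0 0;0 0 0 0;0 0 0 0;0 0 0 0;0 0 0 0;0 0 0 0' 0.2 25 && python3 -c "
from h import *
rep()"
```

```text
time: 9.7
ee_pos: [0.4827, -0.4271, 0.0767]
tcp_rot: [150.3, 90.0, 131.7]
wrist_force: [0.4, 0.2, 0.0]
opening: 0.0637
t 9.7 TCP tote mm [ 13.2 -55.   76.7] tool y angle in tote 89.9 q [-41.5  17.4   9.8  82.4   0.  -22.8] F [0.4 0.2 0. ] open 63.7
time: 10.7
ee_pos: [0.4827, -0.4283, 0.0779]
tcp_rot: [-60.2, 89.9, -78.9]
wrist_force: [-1.9, -4.7, 3.6]
opening: 0.0236
t 10.7 TCP tote mm [ 13.5 -56.2  77.9] tool y angle in tote 89.9 q [-41.5  17.4   9.9  82.4  -0.1 -22.8] F [-1.9 -4.7  3.6] open 23.6
```

```bash
python3 -m jog '0 0 0 0;0 0 0 0;0 0 0 0;0 0 0 0;0 0 0 0;0 0 0 0;0 0 0 0;0 0 0 0' 0.1 35
python3 - <<'E'
from h import *
rep();s=camera("scene")
crop(s,250,200,100,90,6,"pics/s6.png")
E
```

```text
time: 11.7
ee_pos: [0.4827, -0.4281, 0.078]
tcp_rot: [-56.4, 89.9, -75.0]
wrist_force: [-3.9, -5.1, 5.2]
opening: 0.0218
t 11.7 TCP tote mm [ 13.5 -56.1  78. ] tool y angle in tote 89.9 q [-41.5  17.3   9.9  82.4  -0.1 -22.8] F [-3.9 -5.1  5.2] open 21.8
```

View pics/s6.png

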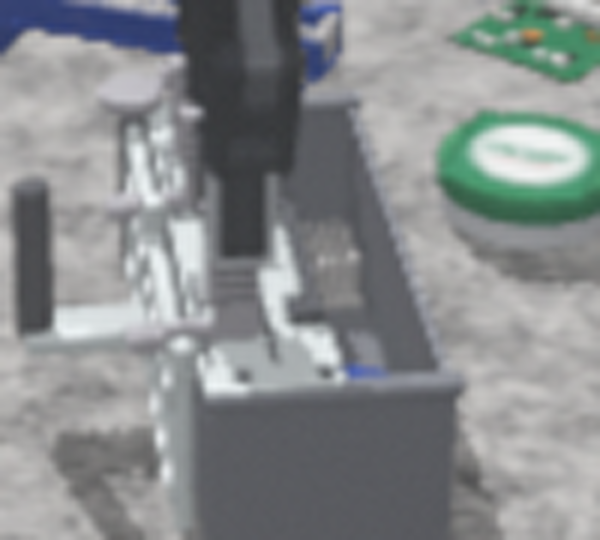

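Catch 1 is pinched: both fingers are on the tabs and the near tab has moved in (foot near (235,345)). The opening stopped on the tabs and the readout drops a little as the force rises. Next: open, rise, move over to catch 2 and pinch.

```bash
python3 -m jog '0 0 0 0;0 0 0 0;0 0 0 0;0 0 0 0;-6 0 0 0;-16 0 0 0;-28 0 0 0;-40 0 0 0' 0.72 && python3 -m jog '-8 0 0 0;-12 12 0 0;-12 30 0 0;-12 48 0 0;-12 66 0 0;-12 82 0 0;-12 89 0 0;-12 89 0 0' && python3 -m jog '8 0 0 0;16 0 0 0;24 0 0 0;30 0 0 0;36 0 0 0;42 0 0 0;48 0 0 0;52 0 0 0' && python3 -c "
from h import *
rep()" && python3 -m jog '0 0 0 0;0 0 0 0;0 0 0 0;0 0 0 0;0 0 0 0;0 0 0 0;0 0 0 0;0 0 0 0' 0.1 25 && python3 -c "
from h import *
rep()" && python3 -m jog '0 0 0 0;0 0 0 0;0 0 0 0;0 0 0 0;0 0 0 0;0 0 0 0;0 0 0 0;0 0 0 0' 0.1 35 && python3 -c "
from h import *
rep()
s=camera('scene');cv2.imwrite('pics/raw7.png',s['color'][...,::-1])"
```

```text
time: 12.75
ee_pos: [0.4829, -0.4273, 0.1183]
tcp_rot: [-19.9, 90.0, -38.6]
wrist_force: [-0.3, 0.1, -0.1]
opening: 0.0614
time: 13.75
ee_pos: [0.5115, -0.3424, 0.1291]
tcp_rot: [-38.2, 90.0, -56.8]
wrist_force: [1.1, 0.4, 0.1]
opening: 0.0612
time: 14.75
ee_pos: [0.5112, -0.3427, 0.0766]
tcp_rot: [162.3, 90.0, 143.6]
wrist_force: [-0.8, -0.3, 0.1]
opening: 0.0615
t 14.75 TCP tote mm [13.3 34.  76.6] tool y angle in tote 90.0 q [-33.8  13.4   4.9  81.6   0.  -15.2] F [-0.8 -0.3  0.1] open 61.5
time: 15.75
ee_pos: [0.5114, -0.3431, 0.0778]
tcp_rot: [-23.8, 89.9, -42.4]
wrist_force: [-1.5, -1.0, 5.3]
opening: 0.0231
t 15.75 TCP tote mm [13.6 33.7 77.8] tool y angle in tote 89.9 q [-33.8  13.3   5.   81.6  -0.  -15.2] F [-1.5 -1.   5.3] open 23.1
time: 16.75
ee_pos: [0.5115, -0.343, 0.0779]
tcp_rot: [-15.3, 89.9, -34.0]
wrist_force: [-2.2, -0.2, 6.3]
opening: 0.0219
t 16.75 TCP tote mm [13.6 33.8 77.9] tool y angle in tote 89.9 q [-33.8  13.3   5.   81.6  -0.  -15.2] F [-2.2 -0.2  6.3] open 21.9
```

Catch 2 stopped at the same 21.9 mm readout as catch 1, so it is pinched (blocked tabs would have held it near 40). Next: release, rise, move over the peg and descend.

```bash
python3 -m jog '0 0 0 0;0 0 0 0;0 0 0 0;0 0 0 0;-6 0 0 0;-18 0 0 0;-32 0 0 0;-46 0 0 0' 0.72 && python3 -m jog '-8 0 0 0;-8 -4 -8 0;-8 -10 -18 0;-8 -15 -30 0;-8 -20 -40 0;-8 -25 -50 0;-8 -30 -58 0;-8 -30 -60 0' && python3 -m jog '5 0 0 0;10 0 0 0;15 0 0 0;20 0 0 0;25 0 0 0;30 0 0 0;35 0 0 0;40 0 0 0' && python3 -c "
from h import *
rep()"&& python3 -m jog '5 0 0 0;10 0 0 0;15 0 0 0;20 0 0 0;25 0 0 0;30 0 0 0;35 0 0 0;40 0 0 0'
python3 - <<'E'
from h import *
rep();s=camera("scene");crop(s,220,180,110,90,3,"pics/a.png")
E
```

```text
time: 17.8
ee_pos: [0.5114, -0.3429, 0.1245]
tcp_rot: [-13.5, 89.9, -32.2]
wrist_force: [-0.2, 0.1, 0.1]
opening: 0.0614
time: 18.8
ee_pos: [0.4443, -0.3523, 0.1312]
tcp_rot: [-27.1, 90.0, -45.8]
wrist_force: [-0.7, 0.3, 0.3]
opening: 0.0613
time: 19.8
ee_pos: [0.4448, -0.352, 0.0907]
tcp_rot: [-6.6, 90.0, -25.3]
wrist_force: [1.1, -0.1, -0.5]
opening: 0.0614
t 19.8 TCP tote mm [-46.7   4.   90.7] tool y angle in tote 89.9 q [-38.4   6.6  -1.2  82.2   0.  -19.7] F [ 1.1 -0.1 -0.5] open 61.4
time: 20.8
ee_pos: [0.4448, -0.352, 0.0507]
tcp_rot: [-179.3, 90.0, 162.1]
wrist_force: [0.2, 0.8, 0.1]
opening: 0.0617
t 20.8 TCP tote mm [-46.7   4.   50.7] tool y angle in tote 89.9 q [-38.4   7.2  -5.   77.8  -0.  -19.7] F [0.2 0.8 0.1] open 61.7
```

```bash
python3 -m jog '1 0 0 0;2 0 0 0;3 0 0 0;4 0 0 0;5 0 0 0;5 0 0 0;5 0 0 0;5 0 0 0' && python3 -m jog '0 0 0 0;0 0 0 0;0 0 0 0;0 0 0 0;0 0 0 0;0 0 0 0;0 0 0 0;0 0 0 0' 0.0 50
python3 - <<'E'
from h import *
rep()
h=np.array([-6,89.]);r=np.array([-47,4.])-h
a=np.radians
for t0,t1 in((0,28),(28,58),(58,88)):
    # tool axes at start: y=tote +y rotated by -t0, z=tote +x rotated by -t0
    rot=lambda t:np.array([[np.cos(a(-t)),-np.sin(a(-t))],[np.sin(a(-t)),np.cos(a(-t))]])
    print(t0,[(round(float(d[1]),1),round(float(d[0]),1),round(t-t0,1)) for t in np.linspace(t0,t1,9)[1:] for d in [rot(t-t0)@r-r]])
E
```

```text
time: 21.85
ee_pos: [0.4448, -0.352, 0.046]
tcp_rot: [-76.8, 90.0, -95.5]
wrist_force: [0.1, 0.3, -0.1]
opening: 0.062
time: 22.85
ee_pos: [0.4445, -0.3527, 0.0462]
tcp_rot: [-92.1, 89.9, -110.8]
wrist_force: [-2.8, -4.1, 1.5]
opening: 0.0116
t 22.85 TCP tote mm [-46.8   3.2  46.2] tool y angle in tote 89.9 q [-38.4   7.3  -5.4  77.3  -0.1 -19.7] F [-2.8 -4.1  1.5] open 11.6
0 [(2.7, -5.1, np.float64(3.5)), (5.6, -10.1, np.float64(7.0)), (8.9, -14.8, np.float64(10.5)), (12.4, -19.3, np.float64(14.0)), (16.3, -23.7, np.float64(17.5)), (20.3, -27.7, np.float64(21.0)), (24.7, -31.6, np.float64(24.5)), (29.2, -35.1, np.float64(28.0))]
28 [(2.9, -5.5, np.float64(3.8)), (6.1, -10.7, np.float64(7.5)), (9.6, -15.8, np.float64(11.2)), (13.5, -20.6, np.float64(15.0)), (17.7, -25.1, np.float64(18.8)), (22.2, -29.4, np.float64(22.5)), (26.9, -33.4, np.float64(26.2)), (31.9, -37.0, np.float64(30.0))]
58 [(2.9, -5.5, np.float64(3.8)), (6.1, -10.7, np.float64(7.5)), (9.6, -15.8, np.float64(11.2)), (13.5, -20.6, np.float64(15.0)), (17.7, -25.1, np.float64(18.8)), (22.2, -29.4, np.float64(22.5)), (26.9, -33.4, np.float64(26.2)), (31.9, -37.0, np.float64(30.0))]
```

The readout is 11.6 mm on the 14 mm peg, the same offset as on the tabs, so it is gripped. Now the first 28° of the swing.

```bash
python3 -m jog '0 2.7 -5.1 3.5;0 5.6 -10 7;0 8.9 -14.8 10.5;0 12.4 -19.3 14;0 16.3 -23.7 17.5;0 20.3 -27.7 21;0 24.7 -31.6 24.5;0 29.2 -35.1 28' && python3 -c "
from h import *
rep()"
```

```text
time: 23.85
ee_pos: [0.42, -0.3142, 0.0462]
tcp_rot: [-74.8, 89.8, -121.6]
wrist_force: [-5.8, -8.5, 1.6]
opening: 0.0121
t 23.85 TCP tote mm [-82.3  31.9  46.2] tool y angle in tote 61.8 q [-36.7   1.5 -11.6  76.9  -0.2  10.1] F [-5.8 -8.5  1.6] open 12.1
```

```bash
python3 -m jog '0 2.9 -5.5 3.75;0 6.1 -10.7 7.5;0 9.6 -15.8 11.25;0 13.5 -20.6 15;0 17.7 -25.1 18.75;0 22.2 -29.4 22.5;0 26.9 -33.4 26.25;0 31.9 -37 30' && python3 -c "
from h import *
rep()" && python3 -m jog '0 2.9 -5.5 3.75;0 6.1 -10.7 7.5;0 9.6 -15.8 11.25;0 13.5 -20.6 15;0 17.7 -25.1 18.75;0 22.2 -29.4 22.5;0 26.9 -33.4 26.25;0 31.9 -37 30' && python3 -m jog '0 0 0 0;0 0 0 0;0 0 0 0;0 0 0 0;0 0 0 0;0 0 0 0;0 0 0 0;0 0 0 0'
python3 - <<'E'
from h import *
rep();t=camera("top");s=camera("scene")
A=cv2.resize(t["color"][180:255,250:350,::-1],(400,300),interpolation=3);B=cv2.resize(s["color"][180:295,220:340,::-1],(400,383),interpolation=3)
B[:0]=0;A=cv2.copyMakeBorder(A,0,83,0,0,0)
cv2.imwrite("pics/f.png",np.hstack([A,B]))
E
```

```text
time: 24.85
ee_pos: [0.4173, -0.2645, 0.0461]
tcp_rot: [-85.2, 89.9, -162.0]
wrist_force: [-8.5, -2.6, 4.8]
opening: 0.0119
t 24.85 TCP tote mm [-100.7   78.2   46.1] tool y angle in tote 31.8 q [-32.3  -2.6 -15.6  77.   -0.1  44.5] F [-8.5 -2.6  4.8] open 11.9
time: 25.85
ee_pos: [0.44, -0.221, 0.0461]
tcp_rot: [-62.7, 89.9, -169.6]
wrist_force: [-6.9, -1.4, 3.7]
opening: 0.0122
time: 26.85
ee_pos: [0.44, -0.221, 0.0461]
tcp_rot: [-71.4, 89.9, -178.1]
wrist_force: [-7.6, -0.8, 5.2]
opening: 0.0121
t 26.85 TCP tote mm [-93.  126.7  46.1] tool y angle in tote 1.9 q [-26.6  -2.8 -15.8  77.1  -0.1  80.1] F [-7.6 -0.8  5.2] open 12.1
```

View pics/f.png

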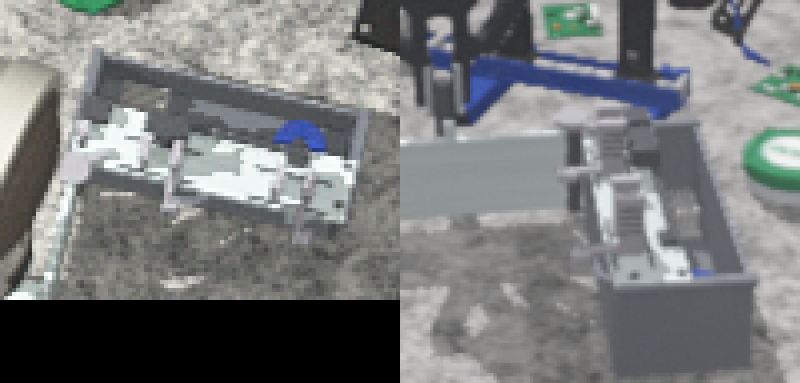

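The gate stands square to the front, and both catches are closed up: tab spacing is about 30–34 px at 4x, roughly 21–23 mm, where locked would be about 53 px. Handing in.

```bash
python3 -c "
from h import *
rep();bot.job_done()"
```

```text
t 26.95 TCP tote mm [-93.  126.7  46.1] tool y angle in tote 1.9 q [-26.6  -2.8 -15.8  77.1  -0.1  80.1] F [-7.1 -1.6  4.6] open 12.3
the job is handed in; nothing more can be done
```

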